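Pack the key fobs in the sliding rack and push the stop snug

TASK

Take the blue and the red key fob out of the tilted holder and stand them upright in the channel of the key rack behind the plain brass one, so that the row runs plain, blue, red from the wall to the sliding stop. Then push the stop up, firmly but without ramming it, until the row is held snug with no gaps and the sprung pad at the wall stays squeezed a few millimetres. Let go of everything, don't let a fob fall over, and don't shove the other desk things.

Things in the scene. Friction and masses are not known exactly. Their poses are not given: they have to be found in the camera images.
- rack: fixed walnut key-fob rack, 280 mm long (x) x 76 mm wide (y). Origin: centre of its underside; x runs along the channel from the stop to the wall. The channel floor is 10 mm above the origin; two brass side rails, 12 mm higher than the floor, leave 52 mm between them.
- wall_face (a point): foot of the end wall's inner face (wall 12 mm thick, top 80 mm above the floor), at rack x = 128 mm on the channel floor. A screw-adjusted buffer on the wall carries a sprung black pad (46 mm wide, 64 mm high, 8 mm thick). Staff set it anywhere: the pad's free face rests 30 to 46 mm before the wall face, which is not measured, only felt or seen.
- pad (a joint): how far the sprung pad is pushed in towards the wall: 0 at rest, 0.010 m is the end of its travel; its spring gives 1 N per mm. It is touched only by what stands in the channel.
- stop (a joint): travel of the brass sliding stop towards the wall: 0 at the open end, up to 0.15 m; starts between 0 and 0.04. Its plate is 50 mm wide, 8 mm thick and reaches 71 mm above the channel floor. It stays where it is left; sliding it takes about 6 N, a little more at speed, and each fob pushed along adds 1 to 2.5 N.
- stop_face (a point): on the stop: the foot of its pressing face in the middle of the channel, at floor level; x towards the wall (at rack x = -90 mm + travel)
- stop_back (a point): on the stop: middle of the plate's back face, 8 mm behind the pressing face and 45 mm above the channel floor, the place to push; below it a carriage foot, up to 14 mm above the floor, sticks out 27 mm to the back. x points towards the wall.
- holder: fixed chrome easel on a steel base 100 (x) x 200 (y) x 10 mm; origin: centre of its underside. Two places with feet at x = 20, y = -55 and 55, z = 45 mm: each a ledge and a back rest 26 mm wide, 70 mm high, leaned 0.38 rad from upright towards -x. The fobs' -x faces lie on the rests, their sides are free; a lip 6 mm high runs before the feet.
- fob_plain: bronze hotel key fob, a slab 20 mm thick (x) x 44 mm wide (y) x 80 mm tall (z), with brass bands and a 12 mm brass bail on top; 0.24 to 0.39 kg. Origin: centre of its foot; z runs up to the bail. Turned half round it is the same. It already stands loose in the rack's channel, its x axis towards the wall, some way short of the pad; it stays in the rack, that way round.
- fob_blue: bronze hotel key fob, a slab 20 mm thick (x) x 44 mm wide (y) x 80 mm tall (z), with blue enamel bands and a blue top and a 12 mm brass bail on top; 0.24 to 0.39 kg. Origin: centre of its foot; z runs up to the bail. Turned half round it is the same. At the start it sits in one of the holder's two places, leaning 0.38 rad.
- fob_red: bronze hotel key fob, a slab 20 mm thick (x) x 44 mm wide (y) x 80 mm tall (z), with red enamel bands and a red top and a 12 mm brass bail on top; 0.24 to 0.39 kg. Origin: centre of its foot; z runs up to the bail. Turned half round it is the same. At the start it sits in one of the holder's two places, leaning 0.38 rad.
- bell: brass reception bell with a domed top, 84 mm across, 57 mm high; origin at the centre of its foot. Leave alone.
- paperweight: green glass paperweight, 74 mm across, 46 mm high; origin at the centre of its foot. Leave alone.
- pen_cup: black enamel pen cup with pens, 76 mm across, 155 mm high with the pens; origin at the centre of its foot. Leave alone.
- stamp: black hand stamp with a red knob, 40 x 60 x 73 mm; origin at the centre of its foot. Leave alone.
- note_block: white note block, 96 x 96 x 30 mm; origin at the centre of its underside. Leave alone.
- stapler: black stapler, 140 mm long (x), 35 mm wide, 47 mm high; origin at the centre of its underside. Leave alone.
There are look-alikes about, which are no part of the job. Leave any pink look-alike of the fob_red alone. Leave any green look-alike of the fob_blue alone.

How it is judged (in metres and radians):
On the way:
1. the plain, blue and red fobs stand upright in the rack's channel in this order from the wall to the stop, let go (z of fob_plain in the frame of rack between 0.006 and 0.014 m and y of fob_plain in the frame of rack between -0.007 and 0.007 m and angle between each of fob_plain, fob_blue, fob_red's own z axis and vertical below 0.06 rad and z of fob_blue in the frame of rack between 0.006 and 0.014 m and y of fob_blue in the frame of rack between -0.007 and 0.007 m and z of fob_red in the frame of rack between 0.006 and 0.014 m and y of fob_red in the frame of rack between -0.007 and 0.007 m and contact force between the fingers and fob_plain below 0.1 N and contact force between the fingers and fob_blue below 0.1 N and contact force between the fingers and fob_red below 0.1 N and x of fob_blue in the frame of fob_plain between -0.07 and -0.018 m and x of fob_red in the frame of fob_plain below -0.036 m and x of fob_red in the frame of rack above -0.1 m), for 0.2 s.
At the end, for the whole second after the job is handed in: All three fobs stand upright (0.06 rad) and square (0.07 rad) on the channel floor, in order plain, blue, red from the wall, gaps under 3 mm, the stop's face against the red one (gaps together at most 6 mm), the pad squeezed over 2 mm, all released and at rest (z of fob_plain in the frame of rack between 0.006 and 0.014 m and y of fob_plain in the frame of rack between -0.007 and 0.007 m and angle between each of fob_plain, fob_blue, fob_red's own z axis and vertical below 0.06 rad and z of fob_blue in the frame of rack between 0.006 and 0.014 m and y of fob_blue in the frame of rack between -0.007 and 0.007 m and z of fob_red in the frame of rack between 0.006 and 0.014 m and y of fob_red in the frame of rack between -0.007 and 0.007 m and contact force between the fingers and fob_plain below 0.1 N and contact force between the fingers and fob_blue below 0.1 N and contact force between the fingers and fob_red below 0.1 N and x of fob_blue in the frame of fob_plain between -0.023 and -0.0175 m and x of fob_red in the frame of fob_plain between -0.0445 and -0.036 m and x of stop_face in the frame of fob_plain between -0.056 and -0.046 m and value of joint pad above 0.002 m and angle between the x axis of each of fob_plain, fob_blue, fob_red and the x axis of rack, either way round below 0.07 rad and linear speed of each of fob_plain, fob_blue, fob_red below 0.01 m/s and velocity of joint stop below 0.01 m/s); the robot touches nothing.
It fails at once if a bystander (bell, paperweight, pen cup, stamp, note block, stapler) is shoved more than 20 mm (distance of any of bell, paperweight, pen_cup, stamp, note_block, stapler from where it was at the start of the episode above 0.02 m).
It fails at once if a key fob falls over (angle between any of fob_plain, fob_blue, fob_red's own z axis and vertical above 1.2 rad).
It fails at once if the stop is rammed (more than 50 N on it) (contact force between stop and anything else above 50 N).
It also fails if it takes over 72 s, if anything falls off the work surface, if the arm or the gripper's body presses on something with over 40 N, if the wrist force passes 120 N, or if a joint passes its speed limit or range.

ROBOT

A 7-joint arm with a two-finger parallel gripper is mounted at the origin on the work surface. World frame = base frame: x ahead of the robot, y to its left, z up, the work surface at z = 0. Lengths are in m, angles in degrees, forces in N, time in s.
With the tool pointing down it reaches from about 0.4 to 0.925 m from the base axis. Payload 4.1 kg.
Tool frame: the origin (TCP) lies midway between the tips of the shut fingers; the grasp point (between the pads) lies 19 mm behind it; z points along the fingers, y is the line along which they close (so a half turn about z gives the same grasp; the last joint's range is limited). The gripper opens to 85 mm and grips with 20 to 120 N. Pads are 22 mm wide; open, the fingers measure 114 mm over their backs; the gripper's body (76 mm by 85 mm) begins 54 mm behind the grasp point. The pads swing forward as they close: fully open they stand 13 mm farther back than shut.
Start: joints at [64.744, 22.827, 2.584, 88.041, -1.071, 69.15, -2.905], TCP at [0.218, -0.612, 0.231] pointing down, gripper open.
Joint ranges: [-161.44, 161.44], [-28.35, 127.94], [-78.24, 83.42], [0, 140.83], [-78.03, 258.03], [13.02, 114.36], [-168.23, 168.23]. Speed limits (degrees/s): [147.25, 147.25, 180, 180, 180, 180, 180].

INTERFACE

Orientations are given as a 3x3 rotation matrix whose columns are the frame's x, y, z axes.
In Python, from plant import robot gives the robot as it stands.
- The arm moves only by the tool apply_moves, never from a script. Its argument "plan" is one flat list of numbers, 4 for each row, row after row: the shift along the world's x, y, z in mm, then the turn about the world's z in rad. In form: [tx, ty, tz, spin, tx, ty, tz, spin, ...]. A call has 1 to 12 rows; each row shifts and turns the commanded pose from where the row before left it; what a row does not reach is not made up. A row lasts 1/8 s, in which the tool goes at most 62.5 mm and 10.7 degrees, less where a joint would pass 70% of its speed; a pose out of reach is approached as far as the arm can. A call with a gripper value outside its range is refused whole. "fingers" is the closure in counts, from 0 (fully open) to 255 (shut), set as the call begins (left out, the last holds). The fingers move at their own pace and stop on an object; "squeeze" is the grip in N (left out, the last holds). Time passes only in rows, so rows that do not move let the fingers close. It gives the time, the measured TCP pose, the force, the opening and the grip force at its end, in the units of the state.
- robot.get_obs(): the state, without advancing time (a new reading comes with each control period).
- robot.snapshot(name): name is "scene" or "top"; returns the picture (480x640x3 uint8, red, green, blue); there is no depth.
- robot.camera_info(name): a dict with "K" (3x3 intrinsics, pixels), "xyz" and "attitude" of the camera in the world. Camera axes: x right, y up, looking along -z (the intrinsics and any distortion apply to the point x, -y, -z); pixel columns grow to the right and rows downward; lengths in m; the calibration is good to about 2 mm. A picture is of the moment at which its call begins. camera_info takes no time and is no camera call.
- robot.job_done(): hands the job in; it is judged then, once.
The state is a dict: "time": time; "joint_pos": joint angles; "qvel": joint speeds; "effort": joint torques, N m; "tool_pos": TCP position; "orientation": TCP orientation; "ft_force": force on the tool from outside, world axes, zero at the start; "moment": the same for the moment, N m; "opening": finger opening in m; "grip_force": force on a finger pad.
Only numpy, scipy, OpenCV 4.12 (cv2) and the standard library are available. Lean on these libraries where they do the work, as an engineer would, in place of code of your own. Each camera call takes 0.05 s, during which the arm holds its last target. There are 200 camera calls.

## Working session

There is one attempt and no reset: what is moved stays moved. The work goes in short steps, Python scripts to look and compute and a tool call to move; the robot and the scene stay as the last step left them, time stands still between calls to the robot, and variables do not carry over. Pictures are saved under pics/ and viewed, at most 10 in all, crops included, and the job is handed in when it is done.

Besides the shell and the picture viewer there is one more tool, called after ">>>" in YAML: its name, and indented under it one key for each argument. apply_moves: Moves the arm, as the interface text tells. Its arguments: {"type":"object","properties":{"plan":{"type":"array","items":{"type":"number"}},"fingers":{"type":"number"},"squeeze":{"type":"number"}},"required":["plan"]}

```bash
mkdir -p pics; cat > h.py <<'E'
import numpy as np, cv2
from plant import robot
def save(cam,name):
    im=robot.snapshot(cam); cv2.imwrite(f'pics/{name}.png',cv2.cvtColor(im,cv2.COLOR_RGB2BGR)); return im
E
python3 - <<'E'
from h import *
np.set_printoptions(precision=4,suppress=True)
save('scene','s0');save('top','t0')
for c in('scene','top'):print(robot.camera_info(c))
print(robot.get_obs())
E
```

```text
{'K': array([[447.5925,   0.    , 327.5341],
       [  0.    , 447.5925, 246.6885],
       [  0.    ,   0.    ,   1.    ]]), 'xyz': array([ 1.3958, -0.3495,  0.701 ]), 'attitude': array([[ 0.4355, -0.525 ,  0.7313],
       [ 0.9002,  0.2488, -0.3574],
       [ 0.0056,  0.8139,  0.5809]])}
{'K': array([[507.2093,   0.    , 313.6269],
       [  0.    , 507.2093, 247.6199],
       [  0.    ,   0.    ,   1.    ]]), 'xyz': array([0.4251, 0.0349, 1.3457]), 'attitude': array([[ 0.0027,  0.9911, -0.1332],
       [-1.    ,  0.0022, -0.0044],
       [-0.0041,  0.1332,  0.9911]])}
{'time': 0.1, 'joint_pos': array([64.7448, 22.8687,  2.5811, 88.1068, -1.0722, 69.1509, -2.9072]), 'qvel': array([ 0.0645, -0.1885,  0.0105, -0.1816,  0.0374,  0.0994,  0.0148]), 'effort': array([  0.004 , -47.6262,   1.3705, -25.495 ,   0.012 ,   0.005 ,
        -0.    ]), 'tool_pos': array([ 0.2177, -0.6119,  0.2304]), 'orientation': array([[ 0.9421,  0.3352, -0.0007],
       [ 0.3352, -0.9421,  0.0016],
       [-0.0001, -0.0018, -1.    ]]), 'ft_force': array([-0.0739,  0.0413,  0.0058]), 'moment': array([-0.0134,  0.0209,  0.0078]), 'grip_force': 0.0, 'opening': 0.08555006814981984}
```

```bash
ls
```

```text
h.py
pics
```

View pics/s0.png

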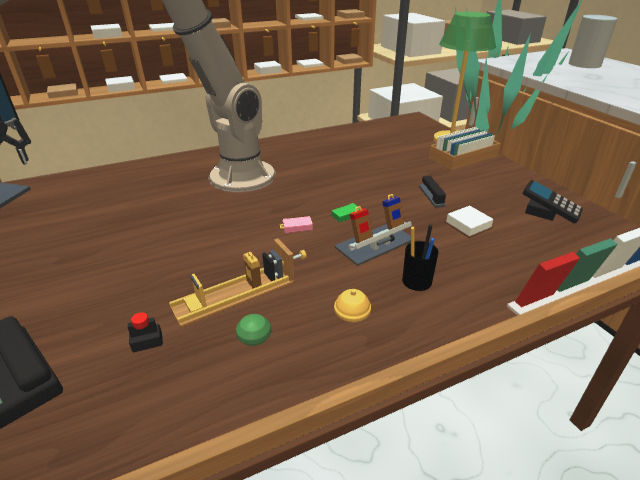

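View pics/t0.png

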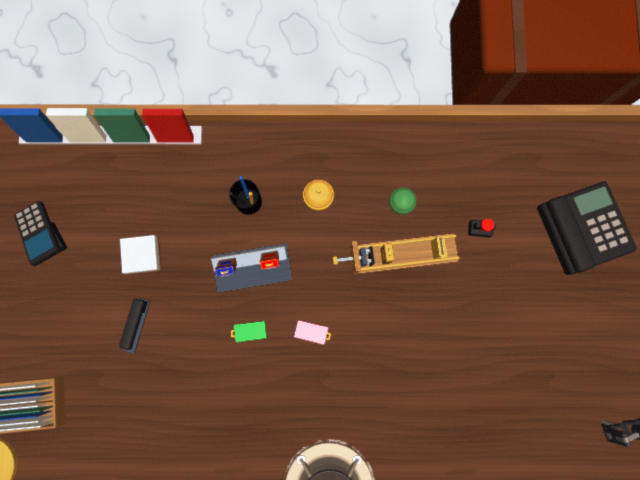

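The top picture shows blue at (225,268) and red at (269,261), both standing in the holder. Two look-alikes lie flat on the desk, pink at (312,332) and green at (250,331). The rack runs from its wall at (357,257) to its open end at (457,247), with the plain fob at (388,253) and the stop at (440,247). The fobs in the holder fit the description, so I'll confirm them in one enlarged crop.

```bash
python3 - <<'E'
import cv2,numpy as np
t=cv2.imread('pics/t0.png');s=cv2.imread('pics/s0.png')
a=cv2.resize(t[225:300,200:300],(400,300),interpolation=cv2.INTER_CUBIC)
b=cv2.resize(s[185:270,325:438],(400,300),interpolation=cv2.INTER_CUBIC)
c=cv2.resize(t[215:290,335:468],(532,300),interpolation=cv2.INTER_CUBIC)
d=cv2.resize(s[235:330,165:315],(268,300))[:, :268]
d=cv2.resize(s[230:320,235:315],(268,300),interpolation=cv2.INTER_CUBIC)
cv2.imwrite('pics/c0.png',np.vstack([np.hstack([a,b]),np.hstack([c,d])]))
E
```

```text
(no output)
```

View pics/c0.png

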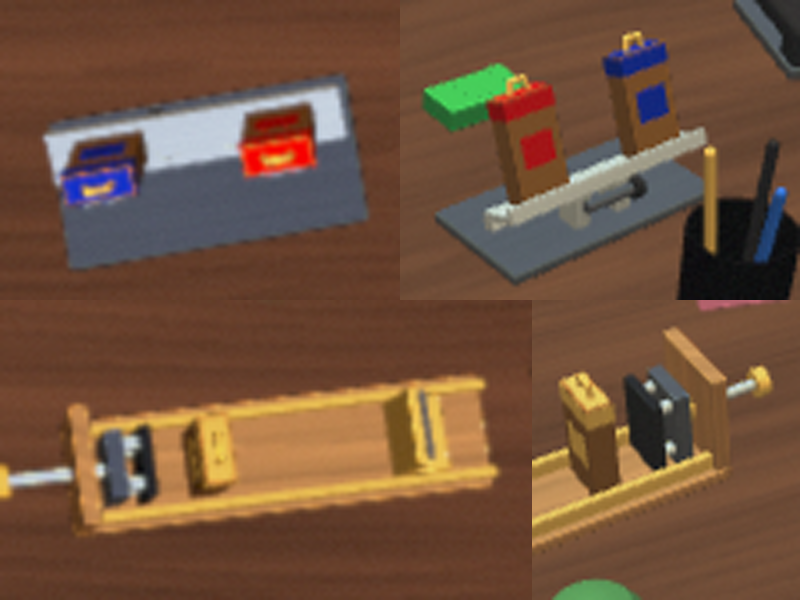

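The crop confirms it. Blue (top at px 225,272) and red (270,264) lean in the holder towards the robot, and the decoys lie flat elsewhere. The plain fob stands at (389,253) with the stop behind it.

```bash
cat >> h.py <<'E'
def ray(cam,u,v):
    c=robot.camera_info(cam);K=c['K'];d=c['attitude']@np.array([(u-K[0,2])/K[0,0],-(v-K[1,2])/K[1,1],-1]);return c['xyz'],d
def atz(cam,u,v,z):
    o,d=ray(cam,u,v);return o+d*(z-o[2])/d[2]
def tri(a,b):
    (o,d),(p,e)=ray('top',*a),ray('scene',*b)
    s=np.linalg.lstsq(np.c_[d,-e],p-o,rcond=None)[0];A=o+s[0]*d;B=p+s[1]*e
    return (A+B)/2,np.linalg.norm(A-B)
def proj(cam,P):
    c=robot.camera_info(cam);K=c['K'];q=c['attitude'].T@(np.array(P)-c['xyz']);return K[0,2]-K[0,0]*q[0]/q[2],K[1,2]+K[1,1]*q[1]/q[2]
E
python3 - <<'E'
from h import *
np.set_printoptions(precision=4,suppress=True)
C=lambda x,y:(335+x/4,215+(y-300)/4)
A=lambda x,y:(200+x/4,225+y/4)
print('blue',tri((225,271.7),(391.4,199.2)),atz('top',225,271.7,.1193));print('red',tri((269.5,263.7),(359.5,211.9)),atz('top',269.5,263.7,.1193))
print('plain',tri((389.5,253.2),(250.2,257)),atz('top',389.5,253.2,.09))
for n,p,z in [('railU open',(485,380),.022),('railL open',(496,468),.022),('railL open2',(496,484),.0),('railU wall',(92,424),.022),('railL wall',(105,520),.022),('wall top ul',(70,408),.09),('wall top ll',(84,530),.09),('pad top',(150,425),.08),('pad bot',(152,500),.08),('stop top u',(420,390),.081),('stop top l',(440,468),.081)]:
    print(n,atz('top',*C(*p),z))
for n,p in [('bl',(70,268)),('br',(367,215)),('tr',(345,75))]: print('holder',n,atz('top',*A(*p),.01))
E
```

```text
blue (array([0.5321, 0.2582, 0.1129]), np.float64(0.004277660206906055)) [0.5305 0.2552 0.1193]
red (array([0.552 , 0.1501, 0.1123]), np.float64(0.004450455557078559)) [0.5503 0.1475 0.1193]
plain (array([ 0.581 , -0.1489,  0.0851]), np.float64(0.001049309475210501)) [ 0.5803 -0.1487  0.09  ]
railU open [ 0.6374 -0.3355  0.022 ]
railL open [ 0.579  -0.3407  0.022 ]
railL open2 [ 0.5708 -0.3466  0.    ]
railU wall [ 0.6076 -0.0761  0.022 ]
railL wall [ 0.5442 -0.084   0.022 ]
wall top ul [ 0.6083 -0.0567  0.09  ]
wall top ll [ 0.5318 -0.0648  0.09  ]
pad top [ 0.599  -0.1077  0.08  ]
pad bot [ 0.5516 -0.1084  0.08  ]
stop top u [ 0.6215 -0.2779  0.081 ]
stop top l [ 0.5721 -0.2889  0.081 ]
holder bl [0.4864 0.2932 0.01  ]
holder br [0.5217 0.0983 0.01  ]
holder tr [0.6149 0.1137 0.01  ]
```

>>> apply_moves:
  plan: [31,40,0,0,31,40,0,0,31,40,0,0,31,40,0,0,31,40,0,0,31,40,0,0,31,40,0,0,31,40,0,0,34,42,0,0,0,0,0,0]
  fingers: 0

```text
time: 1.35
tool_pos: [0.5029, -0.2448, 0.231]
orientation: [[0.939, 0.344, 0.001], [0.344, -0.939, 0.003], [0.002, -0.002, -1.0]]
ft_force: [0.1, -0.8, -0.3]
opening: 0.0854
grip_force: 0.0
```

>>> apply_moves:
  plan: [4,46,0,-0.015,4,46,0,-0.015,4,46,0,-0.015,4,46,0,-0.015,4,46,0,-0.015,4,46,0,-0.015,4,46,0,-0.015,4,46,0,-0.015,4,46,0,-0.015,2,46,0,-0.015,0,47,0,-0.012,0,0,0,0]

```text
time: 2.85
tool_pos: [0.5365, 0.2607, 0.2309]
orientation: [[0.983, 0.185, -0.001], [0.185, -0.983, 0.002], [-0.001, -0.002, -1.0]]
ft_force: [-0.8, -0.5, 0.1]
opening: 0.0855
grip_force: 0.0
```

>>> apply_moves:
  plan: [0,0,-40,0,0,0,-40,0,0,0,-20,0,0,0,0,0,0,0,0,0]

```text
time: 3.48
tool_pos: [0.5389, 0.2558, 0.1323]
orientation: [[0.984, 0.178, 0.001], [0.178, -0.984, 0.0], [0.001, 0.0, -1.0]]
ft_force: [0.3, -0.1, 0.3]
opening: 0.0855
grip_force: 0.0
```

```bash
python3 - <<'E'
from h import *
save('top','t1');s=save('scene','s1')
t=cv2.imread('pics/t1.png');s=cv2.imread('pics/s1.png')
cv2.imwrite('pics/c1.png',np.hstack([cv2.resize(t[210:300,190:280],(400,400),interpolation=3),cv2.resize(s[150:250,340:440],(400,400),interpolation=3)]))
print(robot.get_obs()['tool_pos'],robot.get_obs()['joint_pos'])
E
```

```text
[0.53894817 0.25651421 0.13277057] [  -9.07446998   24.31021484  -26.35665104  101.1650941    12.59576711
   57.30082646 -119.96897612]
```

View pics/c1.png

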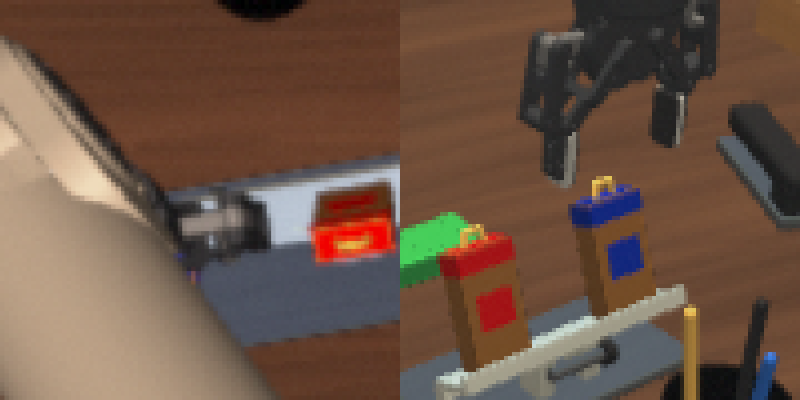

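The crop shows the open fingers straddling the blue fob (at 600,250), centred on it, so I'll lower and grip.

>>> apply_moves:
  plan: [0,0,-25,0,0,0,-20,0,0,0,-10,0,0,0,0,0]

```text
time: 4.08
tool_pos: [0.5375, 0.2564, 0.0757]
orientation: [[0.984, 0.179, -0.001], [0.179, -0.984, -0.001], [-0.001, 0.0, -1.0]]
ft_force: [-0.3, 0.1, -0.5]
opening: 0.085
grip_force: 0.0
```

>>> apply_moves:
  plan: [0,0,0,0,0,0,0,0,0,0,0,0,0,0,0,0,0,0,0,0,0,0,0,0,0,0,0,0,0,0,0,0]
  fingers: 255
  squeeze: 25

```text
time: 5.08
tool_pos: [0.5384, 0.2568, 0.0771]
orientation: [[0.984, 0.179, 0.001], [0.179, -0.984, 0.0], [0.001, -0.0, -1.0]]
ft_force: [-0.8, -1.3, 5.6]
opening: 0.0439
grip_force: 28.8
```

>>> apply_moves:
  plan: [0,0,10,0,0,0,30,0,0,0,40,0,0,0,40,0,0,0,0,0]

```text
time: 5.7
tool_pos: [0.5394, 0.2578, 0.1993]
orientation: [[0.984, 0.179, 0.005], [0.179, -0.984, 0.003], [0.006, -0.002, -1.0]]
ft_force: [-0.2, 0.5, -4.1]
opening: 0.0438
grip_force: 28.1
```

>>> apply_moves:
  plan: [2,-22,0,0.126,4,-40,0,0.126,4,-40,0,0.126,4,-40,0,0.126,4,-40,0,0.126,4,-40,0,0.126,4,-40,0,0.126,4,-40,0,0.126,4,-40,0,0.126,5,-40,0,0.126,5,-40,0,0.126,6,-40,0,0.126]

```text
time: 7.2
tool_pos: [0.5863, -0.2063, 0.1936]
orientation: [[-0.125, 0.992, -0.004], [0.992, 0.125, 0.001], [0.002, -0.004, -1.0]]
ft_force: [-0.0, 0.1, -4.0]
opening: 0.0438
grip_force: 28.2
```

>>> apply_moves:
  plan: [0,0,0,0,0,0,-15,0,0,0,-25,0,0,0,-25,0,0,0,-15,0,0,0,0,0,0,0,0,0]

```text
time: 8.07
tool_pos: [0.5886, -0.2051, 0.117]
orientation: [[-0.121, 0.993, 0.002], [0.993, 0.121, -0.0], [-0.0, 0.002, -1.0]]
ft_force: [1.2, 0.0, -2.9]
opening: 0.0439
grip_force: 28.0
```

```bash
python3 - <<'E'
from h import *
save('top','t2');s=save('scene','s2')
t=cv2.imread('pics/t2.png');s=cv2.imread('pics/s2.png')
cv2.imwrite('pics/c2.png',np.hstack([cv2.resize(t[205:305,350:450],(400,400),interpolation=3),cv2.resize(s[200:320,170:290],(400,400),interpolation=3)]))
print(robot.get_obs()['tool_pos'],robot.get_obs()['joint_pos'])
E
```

```text
[ 0.58883999 -0.20539479  0.1175287 ] [ 37.80410938  28.48926765 -30.10699399  98.01625585  16.44019905
  57.78229931   8.83760863]
```

View pics/c2.png

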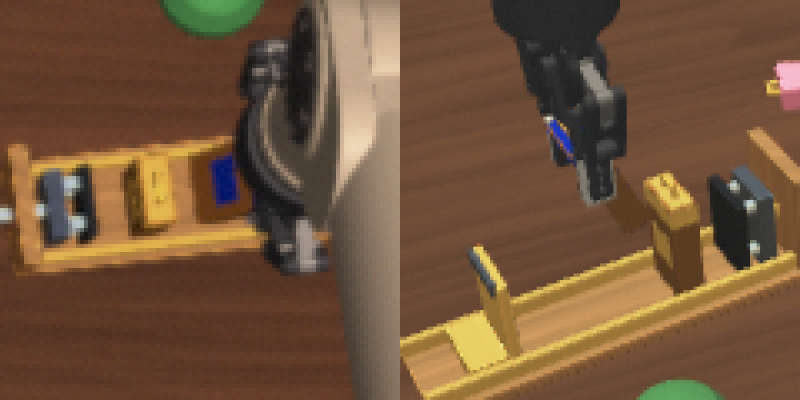

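The crop shows blue hanging tilted over the channel, with its foot (210,185) towards the plain fob (153,190) and its top towards the stop. It lines up with the row, so I'll lower it.

>>> apply_moves:
  plan: [0,0,-25,0,0,0,-20,0,0,0,-10,0,0,0,-7,0,0,0,0,0,0,0,0,0]

```text
time: 8.93
tool_pos: [0.5884, -0.2054, 0.0549]
orientation: [[-0.121, 0.993, 0.001], [0.993, 0.121, -0.0], [-0.0, 0.001, -1.0]]
ft_force: [-0.7, -0.6, -3.6]
opening: 0.0437
grip_force: 28.1
```

>>> apply_moves:
  plan: [0,0,-2,0,0,0,0,0,0,0,0,0]

```text
time: 9.3
tool_pos: [0.5884, -0.2055, 0.0526]
orientation: [[-0.121, 0.993, 0.001], [0.993, 0.121, -0.0], [-0.0, 0.001, -1.0]]
ft_force: [0.9, -0.3, -3.2]
opening: 0.0434
grip_force: 28.1
```

>>> apply_moves:
  plan: [0,0,-2,0,0,0,0,0,0,0,0,0]

```text
time: 9.68
tool_pos: [0.5884, -0.2053, 0.0504]
orientation: [[-0.121, 0.993, 0.001], [0.993, 0.121, 0.0], [-0.0, 0.001, -1.0]]
ft_force: [2.5, 0.0, -5.1]
opening: 0.0437
grip_force: 28.1
```

>>> apply_moves:
  plan: [0,0,-2,0,0,0,0,0,0,0,0,0]

```text
time: 10.05
tool_pos: [0.5884, -0.2053, 0.0484]
orientation: [[-0.121, 0.993, 0.001], [0.993, 0.121, 0.0], [-0.0, 0.001, -1.0]]
ft_force: [3.6, 0.5, -3.8]
opening: 0.0437
grip_force: 28.2
```

>>> apply_moves:
  plan: [0,0,-2,0,0,0,0,0,0,0,0,0]

```text
time: 10.42
tool_pos: [0.5884, -0.2053, 0.0464]
orientation: [[-0.121, 0.993, 0.001], [0.993, 0.121, 0.0], [-0.0, 0.001, -1.0]]
ft_force: [3.9, 0.5, -4.1]
opening: 0.0437
grip_force: 28.3
```

>>> apply_moves:
  plan: [2,0,0,0,0,0,0,0,0,0,0,0]

```text
time: 10.8
tool_pos: [0.5886, -0.2055, 0.0459]
orientation: [[-0.121, 0.993, -0.003], [0.993, 0.121, 0.0], [0.0, -0.003, -1.0]]
ft_force: [-0.6, 0.1, -3.9]
opening: 0.0439
grip_force: 28.2
```

>>> apply_moves:
  plan: [1,0,-2,0,0,0,0,0,0,0,0,0]

```text
time: 11.18
tool_pos: [0.5892, -0.2061, 0.0454]
orientation: [[-0.12, 0.993, -0.004], [0.993, 0.12, -0.001], [-0.001, -0.004, -1.0]]
ft_force: [-4.4, -0.4, 7.8]
opening: 0.0437
grip_force: 28.3
```

>>> apply_moves:
  plan: [-1,0,3,0,0,0,0,0,0,0,0,0]

```text
time: 11.55
tool_pos: [0.5896, -0.2054, 0.0469]
orientation: [[-0.121, 0.993, -0.001], [0.993, 0.121, 0.0], [0.0, -0.001, -1.0]]
ft_force: [0.8, -0.5, -3.6]
opening: 0.0438
grip_force: 27.0
```

>>> apply_moves:
  plan: [-0.6,5,0,0,-0.6,5,0,0,-0.6,5,0,0,-0.6,5,0,0,0,0,0,0,0,0,0,0]

```text
time: 12.3
tool_pos: [0.5876, -0.1849, 0.0474]
orientation: [[-0.121, 0.993, 0.0], [0.993, 0.121, 0.001], [0.001, 0.0, -1.0]]
ft_force: [0.4, -0.1, -3.1]
opening: 0.0441
grip_force: 26.9
```

>>> apply_moves:
  plan: [-0.6,5,0,0,-0.6,5,0,0,-0.6,5,0,0,-0.6,5,0,0,0,0,0,0,0,0,0,0]

```text
time: 13.05
tool_pos: [0.5852, -0.165, 0.0474]
orientation: [[-0.121, 0.993, 0.0], [0.993, 0.121, 0.001], [0.001, 0.0, -1.0]]
ft_force: [-1.0, -1.1, -3.7]
opening: 0.0437
grip_force: 26.9
```

```bash
python3 - <<'E'
from h import *
save('top','t3');s=save('scene','s3')
t=cv2.imread('pics/t3.png');s=cv2.imread('pics/s3.png')
cv2.imwrite('pics/c3.png',np.hstack([cv2.resize(t[205:305,350:450],(400,400),interpolation=3),cv2.resize(s[220:320,200:300],(400,400),interpolation=3)]))
E
```

```text
(no output)
```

View pics/c3.png

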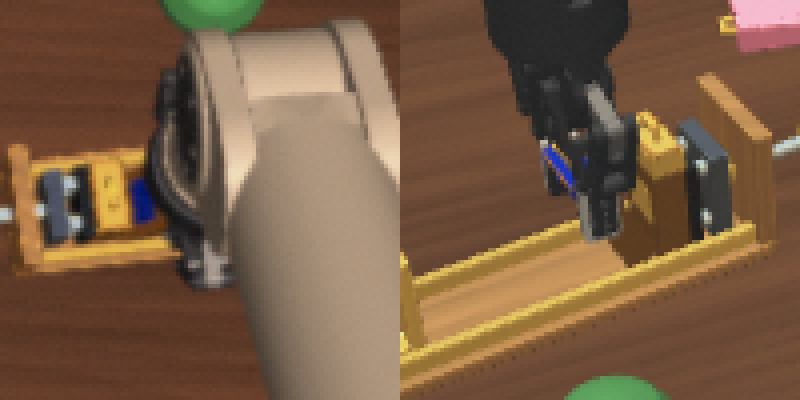

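The plain fob has been pushed almost to the pad (around 90,200 in the crop), with blue still tilted. Pushing on should make it pivot upright.

>>> apply_moves:
  plan: [-0.4,3,0,0,-0.4,3,0,0,0,0,0,0,0,0,0,0]

```text
time: 13.65
tool_pos: [0.5848, -0.1618, 0.048]
orientation: [[-0.12, 0.993, 0.001], [0.993, 0.12, -0.003], [-0.003, 0.001, -1.0]]
ft_force: [1.0, -5.8, -1.6]
opening: 0.0437
grip_force: 27.1
```

>>> apply_moves:
  plan: [-0.4,3,0,0,-0.4,3,0,0,0,0,0,0,0,0,0,0]

```text
time: 14.15
tool_pos: [0.5842, -0.1557, 0.0482]
orientation: [[-0.12, 0.993, 0.002], [0.993, 0.12, -0.003], [-0.003, 0.002, -1.0]]
ft_force: [0.8, -5.6, -0.6]
opening: 0.0439
grip_force: 27.3
```

>>> apply_moves:
  plan: [-0.4,3,0,0,-0.4,3,0,0,0,0,0,0,0,0,0,0]

```text
time: 14.65
tool_pos: [0.5834, -0.1493, 0.0481]
orientation: [[-0.12, 0.993, 0.002], [0.993, 0.12, -0.003], [-0.003, 0.002, -1.0]]
ft_force: [1.1, -4.3, -1.1]
opening: 0.0439
grip_force: 27.3
```

>>> apply_moves:
  plan: [-0.4,3,0,0,-0.4,3,0,0,0,0,0,0,0,0,0,0]

```text
time: 15.15
tool_pos: [0.5825, -0.1429, 0.0479]
orientation: [[-0.12, 0.993, 0.001], [0.993, 0.12, -0.002], [-0.002, 0.001, -1.0]]
ft_force: [0.4, -5.2, -0.9]
opening: 0.0436
grip_force: 27.3
```

>>> apply_moves:
  plan: [-0.2,2,0,0,0,0,0,0,0,0,0,0]

```text
time: 15.52
tool_pos: [0.5822, -0.1407, 0.0478]
orientation: [[-0.12, 0.993, 0.001], [0.993, 0.12, -0.002], [-0.002, 0.001, -1.0]]
ft_force: [0.4, -5.7, -1.8]
opening: 0.0439
grip_force: 27.4
```

>>> apply_moves:
  plan: [-0.2,2,0,0,0,0,0,0,0,0,0,0]

```text
time: 15.9
tool_pos: [0.582, -0.139, 0.0478]
orientation: [[-0.12, 0.993, 0.001], [0.993, 0.12, -0.002], [-0.002, 0.001, -1.0]]
ft_force: [0.0, -5.7, -1.4]
opening: 0.0435
grip_force: 27.7
```

```bash
python3 - <<'E'
from h import *
save('top','t4');s=save('scene','s4')
t=cv2.imread('pics/t4.png');s=cv2.imread('pics/s4.png')
cv2.imwrite('pics/c4.png',np.hstack([cv2.resize(t[205:305,350:450],(400,400),interpolation=3),cv2.resize(s[230:310,210:290],(400,400),interpolation=3)]))
E
```

```text
(no output)
```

View pics/c4.png

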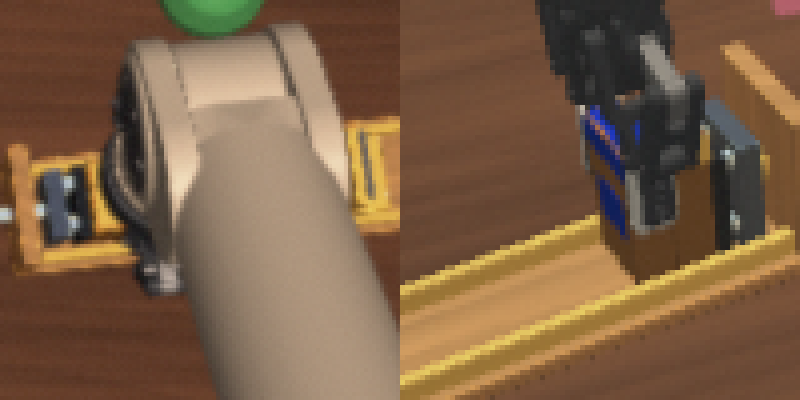

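Blue is now nearly upright against the plain fob (640,200 in the right half). I'll push a little more to bring the faces flush.

>>> apply_moves:
  plan: [-0.2,2,0,0,0,0,0,0,0,0,0,0]

```text
time: 16.38
tool_pos: [0.5818, -0.1377, 0.0478]
orientation: [[-0.119, 0.993, 0.001], [0.993, 0.119, -0.003], [-0.003, 0.001, -1.0]]
ft_force: [0.6, -6.3, -1.7]
opening: 0.0437
grip_force: 28.1
```

>>> apply_moves:
  plan: [-0.2,2,0,0,0,0,0,0,0,0,0,0]

```text
time: 16.75
tool_pos: [0.5816, -0.1364, 0.0478]
orientation: [[-0.119, 0.993, 0.001], [0.993, 0.119, -0.003], [-0.004, 0.001, -1.0]]
ft_force: [0.6, -8.4, -1.5]
opening: 0.0439
grip_force: 28.6
```

>>> apply_moves:
  plan: [0.2,-2,-1,0,0.2,-2,0,0,0,-1,-1,0,0,0,0,0,0,0,0,0]

```text
time: 17.38
tool_pos: [0.5817, -0.1367, 0.0473]
orientation: [[-0.121, 0.993, -0.0], [0.993, 0.121, 0.001], [0.001, 0.0, -1.0]]
ft_force: [-3.9, -0.6, 11.4]
opening: 0.0436
grip_force: 28.9
```

>>> apply_moves:
  plan: [0,0,-1,0,0,0,0,0,0,0,0,0]

```text
time: 17.75
tool_pos: [0.5818, -0.1368, 0.0472]
orientation: [[-0.121, 0.993, -0.0], [0.993, 0.121, 0.001], [0.001, -0.0, -1.0]]
ft_force: [-5.7, -0.4, 18.0]
opening: 0.0435
grip_force: 29.6
```

>>> apply_moves:
  plan: [0,0,2,0,0,0,0,0,0,0,0,0,0,0,0,0]
  fingers: 75

```text
time: 18.25
tool_pos: [0.5814, -0.1379, 0.046]
orientation: [[-0.121, 0.993, -0.0], [0.993, 0.121, 0.001], [0.001, -0.0, -1.0]]
ft_force: [-0.7, -0.2, -0.2]
opening: 0.0605
grip_force: 0.0
```

>>> apply_moves:
  plan: [0,0,5,0,0,0,15,0,0,0,30,0,0,0,50,0,0,0,50,0,0,0,0,0]

```text
time: 19.0
tool_pos: [0.585, -0.1384, 0.2025]
orientation: [[-0.121, 0.993, 0.011], [0.993, 0.121, -0.003], [-0.004, 0.01, -1.0]]
ft_force: [0.3, 0.1, 0.7]
opening: 0.0601
grip_force: 0.0
```

>>> apply_moves:
  plan: [-2,24,0,-0.126,-2,24,0,-0.126,-2,24,0,-0.126,-2,24,0,-0.126,-2,24,0,-0.126,-2,24,0,-0.126,-2,24,0,-0.126,-2,24,0,-0.126,-2,24,0,-0.126,-2,24,0,-0.126,-2,24,0,-0.126,-1,23,0,-0.126]
  fingers: 0

```text
time: 20.5
tool_pos: [0.5578, 0.1493, 0.1961]
orientation: [[0.985, 0.175, -0.001], [0.175, -0.985, -0.0], [-0.001, 0.0, -1.0]]
ft_force: [0.2, 0.1, 0.3]
opening: 0.0854
grip_force: 0.0
```

>>> apply_moves:
  plan: [0,0,0,0,0,0,0,0]

```text
time: 20.75
tool_pos: [0.5585, 0.1472, 0.1961]
orientation: [[0.984, 0.18, -0.0], [0.18, -0.984, -0.001], [-0.001, 0.001, -1.0]]
ft_force: [0.9, -0.4, -0.7]
opening: 0.0853
grip_force: 0.0
```

```bash
python3 - <<'E'
from h import *
save('top','t5');s=save('scene','s5')
t=cv2.imread('pics/t5.png');s=cv2.imread('pics/s5.png')
cv2.imwrite('pics/c5.png',np.hstack([cv2.resize(t[205:305,350:450],(400,400),interpolation=3),cv2.resize(s[150:310,235:395],(400,400),interpolation=3)]))
E
```

```text
(no output)
```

View pics/c5.png

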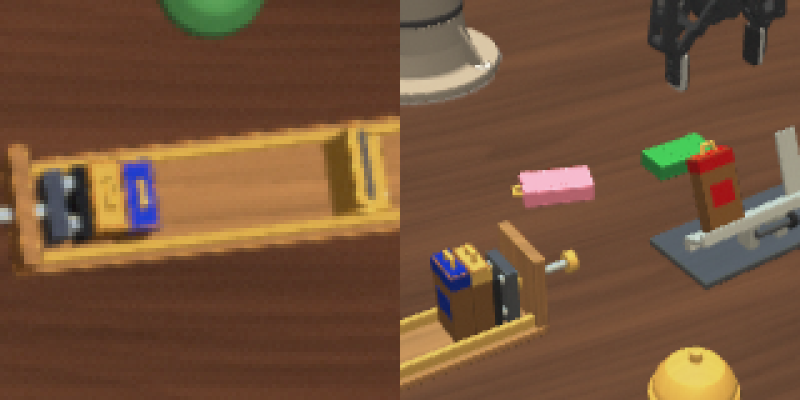

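Blue stands upright and flush behind the plain fob at the pad, and the gripper is over red at (715,190) in the crop. Next I'll take red.

>>> apply_moves:
  plan: [0,1,-40,0,0,0,-40,0,0,0,-25,0,0,0,-14,0,0,0,0,0,0,0,0,0]

```text
time: 21.6
tool_pos: [0.5595, 0.1497, 0.0785]
orientation: [[0.984, 0.179, 0.002], [0.179, -0.984, 0.0], [0.002, -0.0, -1.0]]
ft_force: [0.5, 0.2, 0.1]
opening: 0.0854
grip_force: 0.0
```

>>> apply_moves:
  plan: [0,0,0,0,0,0,0,0,0,0,0,0,0,0,0,0,0,0,0,0,0,0,0,0,0,0,0,0,0,0,0,0]
  fingers: 255

```text
time: 22.6
tool_pos: [0.5589, 0.1495, 0.078]
orientation: [[0.984, 0.179, 0.001], [0.179, -0.984, -0.0], [0.001, 0.0, -1.0]]
ft_force: [-0.5, -2.0, 6.1]
opening: 0.044
grip_force: 29.9
```

>>> apply_moves:
  plan: [0,0,10,0,0,0,30,0,0,0,40,0,0,0,40,0,0,0,0,0]

```text
time: 23.22
tool_pos: [0.5603, 0.1506, 0.2004]
orientation: [[0.984, 0.179, 0.006], [0.179, -0.984, 0.002], [0.006, -0.001, -1.0]]
ft_force: [0.1, -0.3, -3.7]
opening: 0.0437
grip_force: 29.3
```

>>> apply_moves:
  plan: [2,-20,0,0.126,2,-29,0,0.126,2,-30,0,0.126,2,-30,0,0.126,2,-30,0,0.126,2,-30,0,0.126,2,-30,0,0.126,3,-30,0,0.126,3,-30,0,0.126,3,-30,0,0.126,3,-30,0,0.126,3,-22.5,0,0.126]

```text
time: 24.72
tool_pos: [0.5857, -0.1934, 0.1946]
orientation: [[-0.124, 0.992, -0.004], [0.992, 0.124, 0.001], [0.002, -0.004, -1.0]]
ft_force: [-0.2, 1.0, -3.8]
opening: 0.0436
grip_force: 29.3
```

>>> apply_moves:
  plan: [0,0,0,0,0,0,-20,0,0,0,-30,0,0,0,-30,0,0,0,-20,0,0,0,-15,0,0,0,0,0,0,0,0,0]

```text
time: 25.72
tool_pos: [0.5884, -0.1919, 0.0833]
orientation: [[-0.121, 0.993, 0.002], [0.993, 0.121, -0.0], [-0.001, 0.002, -1.0]]
ft_force: [0.2, -0.0, -3.5]
opening: 0.0435
grip_force: 29.1
```

```bash
python3 - <<'E'
from h import *
save('top','t6');s=save('scene','s6')
t=cv2.imread('pics/t6.png');s=cv2.imread('pics/s6.png')
cv2.imwrite('pics/c6.png',np.hstack([cv2.resize(t[205:305,350:450],(400,400),interpolation=3),cv2.resize(s[210:310,200:300],(400,400),interpolation=3)]))
print(robot.get_obs()['tool_pos'])
E
```

```text
[ 0.58851721 -0.19210259  0.08359703]
```

View pics/c6.png

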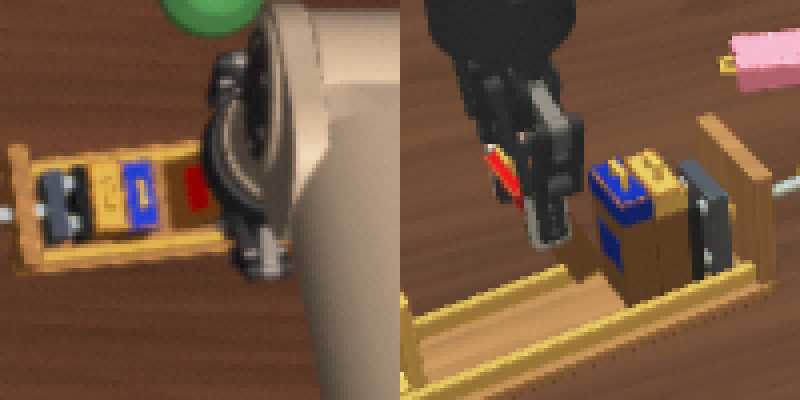

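Red hangs tilted in front of blue, clear of it and in line. I'll lower it and feel for the floor.

>>> apply_moves:
  plan: [0,0,-15,0,0,0,-12,0,0,0,-7,0,0,0,0,0,0,0,0,0]

```text
time: 26.45
tool_pos: [0.5875, -0.1918, 0.0483]
orientation: [[-0.121, 0.993, -0.0], [0.993, 0.121, 0.0], [0.0, -0.0, -1.0]]
ft_force: [-0.5, 1.2, -3.1]
opening: 0.0437
grip_force: 29.2
```

>>> apply_moves:
  plan: [0,0,-1,0,0,0,0,0,0,0,0,0]

```text
time: 26.82
tool_pos: [0.5875, -0.1919, 0.0474]
orientation: [[-0.121, 0.993, 0.0], [0.993, 0.121, -0.0], [-0.0, 0.0, -1.0]]
ft_force: [0.3, 0.8, -2.7]
opening: 0.0438
grip_force: 29.2
```

>>> apply_moves:
  plan: [-0.6,4,1,0,-0.5,4,0,0,-0.5,4,0,0,0,0,0,0,0,0,0,0]

```text
time: 27.45
tool_pos: [0.5861, -0.1805, 0.0485]
orientation: [[-0.12, 0.993, 0.001], [0.993, 0.12, -0.001], [-0.001, 0.0, -1.0]]
ft_force: [1.2, -1.9, -2.6]
opening: 0.0436
grip_force: 29.1
```

>>> apply_moves:
  plan: [-0.4,3,0,0,-0.4,3,0,0,0,0,0,0,0,0,0,0]

```text
time: 27.95
tool_pos: [0.5859, -0.1767, 0.0493]
orientation: [[-0.119, 0.993, 0.002], [0.993, 0.119, -0.004], [-0.004, 0.002, -1.0]]
ft_force: [1.1, -4.8, 0.6]
opening: 0.0438
grip_force: 28.8
```

>>> apply_moves:
  plan: [-0.4,3,0,0,-0.4,3,0,0,0,0,0,0,0,0,0,0]

```text
time: 28.45
tool_pos: [0.5852, -0.1705, 0.0493]
orientation: [[-0.119, 0.993, 0.002], [0.993, 0.119, -0.003], [-0.004, 0.002, -1.0]]
ft_force: [0.5, -5.7, 0.5]
opening: 0.0435
grip_force: 28.7
```

>>> apply_moves:
  plan: [-0.4,3,0,0,-0.4,3,0,0,0,0,0,0,0,0,0,0]

```text
time: 28.95
tool_pos: [0.5843, -0.1641, 0.0492]
orientation: [[-0.12, 0.993, 0.002], [0.993, 0.12, -0.003], [-0.003, 0.002, -1.0]]
ft_force: [1.5, -5.2, -0.5]
opening: 0.0437
grip_force: 28.6
```

>>> apply_moves:
  plan: [-0.2,2,0,0,-0.2,2,0,0,0,0,0,0,0,0,0,0]

```text
time: 29.45
tool_pos: [0.5839, -0.1599, 0.049]
orientation: [[-0.12, 0.993, 0.002], [0.993, 0.12, -0.002], [-0.003, 0.002, -1.0]]
ft_force: [-0.1, -5.4, -0.7]
opening: 0.044
grip_force: 28.6
```

>>> apply_moves:
  plan: [-0.2,2,0,0,0,0,0,0,0,0,0,0]

```text
time: 29.82
tool_pos: [0.5837, -0.1588, 0.049]
orientation: [[-0.119, 0.993, 0.002], [0.993, 0.119, -0.003], [-0.004, 0.002, -1.0]]
ft_force: [1.7, -5.5, -1.6]
opening: 0.0435
grip_force: 29.5
```

>>> apply_moves:
  plan: [-0.2,2,0,0,0,0,0,0,0,0,0,0]

```text
time: 30.2
tool_pos: [0.5835, -0.1577, 0.049]
orientation: [[-0.118, 0.993, 0.002], [0.993, 0.118, -0.004], [-0.005, 0.002, -1.0]]
ft_force: [0.6, -7.1, -1.2]
opening: 0.0435
grip_force: 30.1
```

>>> apply_moves:
  plan: [-0.2,1.5,0,0,0,0,0,0,0,0,0,0]

```text
time: 30.58
tool_pos: [0.5834, -0.1567, 0.0491]
orientation: [[-0.118, 0.993, 0.003], [0.993, 0.118, -0.005], [-0.005, 0.002, -1.0]]
ft_force: [1.4, -8.8, -0.7]
opening: 0.0437
grip_force: 30.4
```

>>> apply_moves:
  plan: [0.2,-2,-1,0,0.2,-2,0,0,0,0,-1,0,0,0,0,0,0,0,0,0]

```text
time: 31.2
tool_pos: [0.5835, -0.1569, 0.0478]
orientation: [[-0.121, 0.993, 0.001], [0.993, 0.121, -0.001], [-0.002, 0.001, -1.0]]
ft_force: [-0.7, -4.3, 7.8]
opening: 0.044
grip_force: 29.6
```

On the floor. I'll release and lift clear.

>>> apply_moves:
  plan: [0,0,1,0,0,0,0,0,0,0,0,0,0,0,0,0]
  fingers: 75

```text
time: 31.7
tool_pos: [0.5828, -0.1559, 0.0471]
orientation: [[-0.121, 0.993, -0.0], [0.993, 0.121, 0.001], [0.001, -0.0, -1.0]]
ft_force: [0.0, -0.3, 0.7]
opening: 0.06
grip_force: 0.0
```

>>> apply_moves:
  plan: [0,0,5,0,0,0,15,0,0,0,30,0,0,0,50,0,0,0,0,0]

```text
time: 32.33
tool_pos: [0.5866, -0.1567, 0.1531]
orientation: [[-0.121, 0.993, 0.01], [0.993, 0.121, -0.003], [-0.004, 0.01, -1.0]]
ft_force: [-0.3, 1.3, -0.2]
opening: 0.0604
grip_force: 0.0
```

>>> apply_moves:
  plan: [2,-20,0,0,4,-30,0,0,4,-30,0,0,4,-30,0,0,4,-30,0,0,3,-28,0,0,0,0,0,0]
  fingers: 255

```text
time: 33.2
tool_pos: [0.6015, -0.3294, 0.1452]
orientation: [[-0.115, 0.993, -0.003], [0.993, 0.115, -0.001], [-0.001, -0.003, -1.0]]
ft_force: [0.5, 0.1, -0.1]
opening: 0.0
grip_force: 0.0
```

>>> apply_moves:
  plan: [0,0,-30,0,0,0,-30,0,0,0,-25,0,0,0,-12,0,0,0,-10,0,0,0,0,0,0,0,0,0]

```text
time: 34.08
tool_pos: [0.6046, -0.3246, 0.0413]
orientation: [[-0.121, 0.993, 0.002], [0.993, 0.121, -0.001], [-0.001, 0.002, -1.0]]
ft_force: [0.1, 0.0, 0.2]
opening: -0.0003
grip_force: 0.0
```

>>> apply_moves:
  plan: [-0.6,5,0,0,-0.6,5,0,0,-0.6,5,0,0,-0.6,5,0,0,-0.6,5,0,0,-0.6,5,0,0,-0.6,5,0,0,-0.6,5,0,0]

```text
time: 35.08
tool_pos: [0.5993, -0.2882, 0.0406]
orientation: [[-0.119, 0.993, 0.002], [0.993, 0.119, -0.005], [-0.005, 0.001, -1.0]]
ft_force: [2.8, -6.4, -2.4]
opening: -0.0
grip_force: 0.0
```

>>> apply_moves:
  plan: [-0.6,5,0,0,-0.6,5,0,0,-0.6,5,0,0,-0.6,5,0,0,-0.6,5,0,0,-0.6,5,0,0,-0.6,5,0,0,-0.6,5,0,0]

```text
time: 36.08
tool_pos: [0.5944, -0.2483, 0.0405]
orientation: [[-0.118, 0.993, 0.002], [0.993, 0.118, -0.005], [-0.005, 0.001, -1.0]]
ft_force: [1.1, -6.1, -0.6]
opening: -0.0002
grip_force: 0.0
```

>>> apply_moves:
  plan: [-0.6,5,0,0,-0.6,5,0,0,-0.6,5,0,0,-0.6,5,0,0,-0.6,5,0,0,0,0,0,0,0,0,0,0]

```text
time: 36.95
tool_pos: [0.5912, -0.222, 0.0405]
orientation: [[-0.119, 0.993, 0.001], [0.993, 0.119, -0.003], [-0.003, 0.0, -1.0]]
ft_force: [0.4, -4.7, -1.3]
opening: -0.0
grip_force: 0.0
```

>>> apply_moves:
  plan: [-0.5,4,0,0,-0.5,4,0,0,-0.5,4,0,0,-0.5,4,0,0,-0.5,4,0,0,-0.4,3,0,0,0,0,0,0]

```text
time: 37.83
tool_pos: [0.5883, -0.1987, 0.0405]
orientation: [[-0.119, 0.993, 0.0], [0.993, 0.119, -0.003], [-0.003, 0.0, -1.0]]
ft_force: [0.7, -4.6, 0.5]
opening: 0.0001
grip_force: 0.0
```

>>> apply_moves:
  plan: [-0.2,2,0,0,-0.2,2,0,0,0,0,0,0]

```text
time: 38.2
tool_pos: [0.5878, -0.1948, 0.0405]
orientation: [[-0.119, 0.993, 0.0], [0.993, 0.119, -0.003], [-0.003, -0.0, -1.0]]
ft_force: [-0.0, -5.2, -1.3]
opening: -0.0002
grip_force: 0.0
```

>>> apply_moves:
  plan: [-0.2,2,0,0,-0.2,2,0,0,0,0,0,0]

```text
time: 38.58
tool_pos: [0.5873, -0.1909, 0.0405]
orientation: [[-0.119, 0.993, 0.0], [0.993, 0.119, -0.003], [-0.003, -0.0, -1.0]]
ft_force: [0.0, -5.0, 0.8]
opening: -0.0001
grip_force: 0.0
```

>>> apply_moves:
  plan: [-0.2,2,0,0,-0.2,2,0,0,0,0,0,0]

```text
time: 38.95
tool_pos: [0.5868, -0.1869, 0.0404]
orientation: [[-0.119, 0.993, -0.0], [0.993, 0.119, -0.003], [-0.003, -0.001, -1.0]]
ft_force: [-0.6, -5.1, -0.9]
opening: -0.0001
grip_force: 0.0
```

>>> apply_moves:
  plan: [-0.2,2,0,0,-0.2,2,0,0,0,0,0,0]

```text
time: 39.33
tool_pos: [0.5868, -0.1866, 0.0406]
orientation: [[-0.117, 0.993, 0.001], [0.993, 0.117, -0.007], [-0.007, 0.0, -1.0]]
ft_force: [1.1, -11.0, -1.5]
opening: 0.0001
grip_force: 0.0
```

>>> apply_moves:
  plan: [-0.2,2,0,0,0,0,0,0]

```text
time: 39.58
tool_pos: [0.5868, -0.1867, 0.0406]
orientation: [[-0.116, 0.993, 0.002], [0.993, 0.116, -0.009], [-0.009, 0.001, -1.0]]
ft_force: [3.9, -14.1, -3.0]
opening: 0.0003
grip_force: 0.0
```

>>> apply_moves:
  plan: [-0.2,2,0,0,0,0,0,0]

```text
time: 39.83
tool_pos: [0.5867, -0.1863, 0.0406]
orientation: [[-0.115, 0.993, 0.003], [0.993, 0.115, -0.011], [-0.011, 0.001, -1.0]]
ft_force: [3.1, -16.2, -3.6]
opening: 0.0003
grip_force: 0.0
```

>>> apply_moves:
  plan: [-0.2,2,0,0,0,0,0,0]

```text
time: 40.08
tool_pos: [0.5866, -0.1851, 0.0407]
orientation: [[-0.115, 0.993, 0.003], [0.993, 0.115, -0.012], [-0.012, 0.001, -1.0]]
ft_force: [3.0, -17.9, -4.9]
opening: 0.0001
grip_force: 0.0
```

>>> apply_moves:
  plan: [-0.2,2,0,0,0,0,0,0]

```text
time: 40.33
tool_pos: [0.5864, -0.184, 0.0407]
orientation: [[-0.114, 0.993, 0.003], [0.993, 0.114, -0.013], [-0.013, 0.001, -1.0]]
ft_force: [3.1, -19.1, -4.9]
opening: 0.0002
grip_force: 0.0
```

>>> apply_moves:
  plan: [-0.2,2,0,0,0,0,0,0]

```text
time: 40.58
tool_pos: [0.5863, -0.1828, 0.0407]
orientation: [[-0.114, 0.993, 0.003], [0.993, 0.114, -0.014], [-0.014, 0.002, -1.0]]
ft_force: [3.8, -20.7, -5.2]
opening: -0.0001
grip_force: 0.0
```

```bash
python3 - <<'E'
from h import *
save('top','t7');save('scene','s7')
R=[cv2.imread(f'pics/t{i}.png',0).astype(float) for i in (0,5,7)]
for r in R:
    rows=np.vstack([r[v-1:v+2,352:400].mean(0) for v in (248,260)]); print(rows[0].round().astype(int)); 
E
```

```text
[ 69 132 140 139 140 151 159 149 116 113 107 107 105 130 159 154 128  81
  45  42  77 133 143 146 146 146 146 142 114  73  54  60  98 163 188 188
 160 184 181 184 157 145 144 143 143 142 143 143]
[ 64 125 132 130 131 142 151 141 111 106 101 101  99 119 137 116  66  38
  39  67 122 170 182 180 172 172 177 163 107  81  70  70  75  77  74  99
 113 132 136 135 136 136 136 135 134 134 134 135]
[ 67 127 135 135 136 145 154 144 113 109 104 104  97  85  58  41  47  85
 145 180 185 183 181 184 182 160 131  94  73  73  78  78  80 104 122 105
  86  90 105 103  64  31  32  64  57  70 120 105]
```

The pad's edge has moved about 3 px since the start, so it is squeezed about 7 mm. The 20 N on the tool agrees with that. I'll back off gently and lift away.

>>> apply_moves:
  plan: [0.4,-3,0,0,0.4,-3,0,0,0.4,-4,0,0,0.5,-5,0,0,0.6,-5,0,0,0.6,-5,0,0,1,-8,0,0,1,-10,0,0,0,0,0,0]

```text
time: 41.8
tool_pos: [0.5906, -0.2151, 0.0403]
orientation: [[-0.119, 0.993, 0.0], [0.993, 0.119, -0.001], [-0.001, -0.0, -1.0]]
ft_force: [-0.7, 1.2, -0.1]
opening: -0.0002
grip_force: 0.0
```

>>> apply_moves:
  plan: [0,0,25,0,0,0,40,0,0,0,40,0,0,0,40,0,3,-45,0,0,3,-50,0,0,3,-50,0,0,0,0,0,0,0,0,0,0]

```text
time: 42.92
tool_pos: [0.5998, -0.3573, 0.185]
orientation: [[-0.121, 0.993, -0.0], [0.993, 0.121, 0.002], [0.002, 0.0, -1.0]]
ft_force: [-0.2, 0.3, -0.7]
opening: 0.0002
grip_force: 0.0
```

```bash
python3 - <<'E'
from h import *
save('top','t8');save('scene','s8')
t=cv2.imread('pics/t8.png');s=cv2.imread('pics/s8.png')
print(t[247:250,352:400].mean(axis=(0,2)).round().astype(int))
cv2.imwrite('pics/c8.png',np.hstack([cv2.resize(t[215:285,350:420],(400,400),interpolation=3),cv2.resize(s[230:310,220:300],(400,400),interpolation=3)]))
E
```

```text
[ 65 123 131 130 130 137 142 134 107 109 106 108 101  88  57  45  50  85
 136 165 169 167 165 167 165 145 138 127 109 107 110 112 113 123 123 111
  97  97 105 108 104 124 153 165 124 113 162 170]
```

View pics/c8.png

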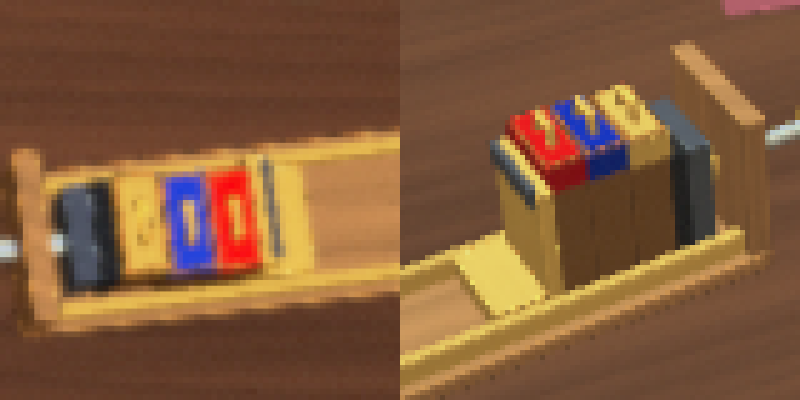

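The row plain (140,225), blue (190,225), red (235,220) stands upright and flush, with the stop against red. The pad is still squeezed and nothing touches the robot, so I'm handing in.

```bash
python3 -c "
from plant import robot
print(robot.job_done())"
```

```text
the job is handed in; nothing more can be done
None
```

I handed the job in at about 43 s: plain, blue and red stand upright and snug in the channel, the stop is against red, the pad is squeezed about 7 mm (estimated from the top image), and the robot is clear of everything; no verdict came back.

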